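# Put the missing cooker knob back and hold it in

### The arm

A 7-joint arm with a two-finger parallel gripper is mounted at the origin on the work surface; the furniture and walls round the work are solid. World frame = base frame: x ahead of the robot, y to its left, z up, the work surface at z = 0. Lengths are in m, angles in rad, forces in N, time in s.
With the tool pointing down it reaches from about 0.35 to 0.9 m from the base axis. Payload 7.2 kg.
Tool frame: the origin (TCP) lies midway between the tips of the shut fingers; the grasp point (between the pads) lies 19 mm behind it; z points along the fingers, y is the line along which they close (so a half turn about z gives the same grasp; the last joint's range is limited). The gripper opens to 88 mm and grips with 3 to 60 N. Pads are 20 mm wide; open, the fingers measure 115 mm over their backs; the gripper's body (75 mm by 178 mm) begins 61 mm behind the grasp point.
Start: joints at [1.261, 0.411, -0.013, 1.596, 0.006, 1.134, -0.082], TCP at [0.15, -0.607, 0.223] pointing down, gripper open.
Joint ranges: [-2.95, 2.95], [-0.29, 1.99], [-1.47, 1.44], [0.14, 2.54], [-1.03, 4.17], [0.13, 1.85], [-2.86, 2.86]. Speed limits (rad/s): [2.39, 2.39, 3.01, 3.01, 3.14, 3.14, 3.14].

### API

Orientations are given as a unit quaternion [w, x, y, z].
In Python, from cell import robot gives the robot as it stands.
- The arm moves only by the shell command python3 -m pendant 'ROWS' [FORCE]. ROWS is JSON, one flat list of numbers, 7 for each row, row after row: the opening, from 0 (shut) to 1 (fully open), then the shift along the tool's x, y, z in cm, then the turn, a rotation vector about the tool's x, y, z in rad. In form: [jaw, dx, dy, dz, rx, ry, rz, jaw, dx, dy, dz, rx, ry, rz, ...]. A call has exactly 10 rows; each row is the pose to reach, as a shift and turn from the pose commanded when the call began, along the tool's axes at that moment; what a row does not reach only later rows make up. A row lasts 1/12 s, in which the tool goes at most 41.7 mm and 7.16 degrees, less where a joint would pass 70% of its speed; a pose out of reach is approached as far as the arm can. A call with a gripper value outside its range is refused whole. The fingers move at their own pace and stop on an object; FORCE is the grip in N (left out, the last holds). Time passes only in rows, so rows that repeat a pose let the fingers close, or fill a call up. It gives the time, the measured TCP pose, the force, the opening and the grip force at its end, in the units of the state.
- robot.observe(): the state, without advancing time (a new reading comes with each control period).
- robot.get_image(name): name is "scene" or "side" or "wrist"; returns the picture (400x640x3 uint8, blue, green, red); there is no depth.
- robot.camera_model(name): a dict with "mtx" (3x3 intrinsics, pixels), "k1" (the pictures are not rectified: a ray, as slopes to the right and down, at radius r is drawn at 1 + k1 r^2 times it, then the intrinsics apply), "R" (3x3) and "t" (3): a world point X has camera coordinates R X + t. Camera axes: x right, y down, z forward; pixel columns grow to the right and rows downward; lengths in m; the calibration is good to about 2 mm. A picture is of the moment at which its call begins: read the wrist's pose just before it. camera_model takes no time and is no camera call; for the wrist camera it gives the pose at the moment of the call.
- robot.sign_off(): hands the job in; it is judged then, once.
Trained networks look in the newest picture that a camera, given by its name, has taken for a name from the list of things; names that differ only in an ending like _2 or _b are one class to them, and where a whole thing is asked for, a point or a joint stands for the part that bears it (a point fixed in the world has none). Each returns a list of dicts, best first, with "p" (0 to 1); they miss things now and then, are a little off and sometimes report something else, mostly with a low value. They report only what shows in the picture. A call takes as long as a camera call. They do not tell look-alikes from the thing itself.
- robot.search_frame(name, camera): "point" ([column, row] as shares, 0 to 1, of the picture: columns of its width, rows of its height, amid what is visible of it).
The state is a dict: "time": time; "joint_pos": joint angles; "joint_velocities": joint speeds; "tau": joint torques, N m; "tool_pos": TCP position; "tool_rot": TCP orientation; "ft_force": force on the tool from outside, world axes, zero at the start; "wrist_torque": the same for the moment, N m; "width": opening from 0.0 (shut) to 1.0 (fully open); "gripper_force": force on a finger pad.
Only numpy, scipy, OpenCV 4.12 (cv2) and the standard library are available. Lean on these libraries where they do the work, as an engineer would, in place of code of your own. Each camera call takes 0.05 s, during which the arm holds its last target. There are 200 camera calls.

### The job

One of the two control knobs of the table cooker has come off and stands on the worktop. Pick it up, turn it so that the flat in its bore matches the flat of the bare D-shaped spindle, push it fully home on the spindle and press on until the sprung spindle is right down, as one does to light the burner. Finish still holding the knob in, without letting go or easing off, and leave the other things on the worktop where they are.

Things in the scene. Friction and masses are not known exactly. Their poses are not given: they have to be found in the camera images.
- knob_grip (a point): Loose grey knob standing bore down, about 60 g. Point on its axis half-way up the grip bar, 31 mm above its underside; z up. Round ribbed skirt 44 mm across, 18 mm high; on it the grip bar, 13 mm thick (own y), 44 mm long (own x), its top 44 mm above the underside. Own +x is the pointer side: a nose sticks out 7 mm beyond the skirt and a black line runs along that half of the bar's top.
- knob_seat (a point): The same knob's blind end of the bore, on its axis, 16 mm above the underside and 15 mm below knob_grip; same axes. The bore opens at the underside, is D-shaped, 17.6 mm across, 16 mm deep, its mouth chamfered 1.5 mm except at the flat; its flat is on the pointer side, 2.8 mm from the axis.
- spindle_tip (a point): Top centre of the bare brass D-spindle, upright on the cooker's left or right control place, 81 mm above the worktop at rest. 16 mm across; its flat, 2 mm from the axis, faces own +x; z up; the last 2 mm taper by 1 mm (flat 1.5 mm). The knob fits when both +x point the same way; fully home, knob_seat meets this point. The spindle stands 26 mm out of the cooker and does not turn.
- spindle (a joint): How far the spindle is pressed straight down: 0 at rest, 0.006 m at its stop. A spring pushes it up with about 4 N at rest, 8.5 N at the stop. With the knob fully home and pressed to the stop, the knob's underside is still 4 mm above the cooker's top (2 mm above the bezel round the spindle).
- fitted_knob_top (a point): Top centre of the other control's knob, of the same kind, already fitted and fixed, 109 mm above the worktop. The bare spindle and this knob are the two controls, 120 mm apart.
- cooker: Fixed table cooker, white body 210 mm deep (own x), 300 mm wide (own y), 55 mm high, with one round burner whose pan supports reach 85 mm above the worktop. Origin at the centre of its underside; own +x points away from the robot. The two controls are on the steel strip along its front, at own x = -74 mm, y = +60 and -60 mm.
- mill_1: Bystander: brown wooden pepper mill, 58 mm across, 170 mm high, origin under its centre.
- tape_1: Bystander: roll of tape lying flat, 104 mm across, 25 mm high, origin under its centre.
- lemon_1: Bystander: lemon lying on its side, 71 mm long, 53 mm wide, 51 mm high, origin under its centre.
- tin_1: Bystander: food tin, 58 mm across, 72 mm high, origin under its centre.
There are look-alikes about, which are no part of the job. Leave any blue look-alike of the part that bears knob_grip alone.

How it is judged:
On the way:
1. the knob is fully home on the bare spindle, flat to flat (distance between knob_seat and spindle_tip below 0.003 m and angle between the x axis of knob_grip and the x axis of spindle_tip, either way round below 0.3 rad), for 0.2 s.
At the end, for the whole second after the job is handed in: The knob is on the spindle flat to flat (within 0.3 rad), upright within 0.15 rad, with the end of its bore within 3 mm of the spindle's tip; the spindle is pressed in by more than 4.5 of its 6 mm; and the fingers still hold the knob (more than 1 N) (all of step 1 and angle between knob_grip's own z axis and vertical below 0.15 rad and value of joint spindle above 0.0045 m and contact force between the fingers and knob above 1 N); the arm keeps its last pose, push and grip.
It fails at once if a bystander is moved by more than 30 mm (distance of any of mill_1, tape_1, lemon_1, tin_1 from where it was at the start of the episode above 0.03 m).
It also fails if it takes over 35 s, if anything falls off the work surface, if the arm or the gripper's body presses on something with over 40 N, if the wrist force passes 120 N, or if a joint passes its speed limit or range.

## Working session

There is one attempt and no reset: what is moved stays moved. The work goes in short steps, Python scripts to look and compute and a shell command to move; the robot and the scene stay as the last step left them, time stands still between calls to the robot, and variables do not carry over. Pictures are saved under pics/ and viewed, at most 10 in all, crops included, and the job is handed in when it is done.

```bash
mkdir -p pics; ls; python3 - <<'E'
from cell import robot
import cv2,numpy as np
ims=[]
for c in ["scene","side"]:
    im=robot.get_image(c); cv2.imwrite(f"pics/{c}0.png",im)
    m=robot.camera_model(c); print(c,np.round(m["mtx"],1).tolist(),m["k1"],np.round(m["R"],3).tolist(),np.round(m["t"],3).tolist())
o=robot.observe();print(o["time"],o["tool_pos"],o["tool_rot"],o["width"])
E
```

```text
pics
scene [[448.1, 0.0, 313.8], [0.0, 448.1, 192.0], [0.0, 0.0, 1.0]] 0.004788026786026174 [[-0.864, -0.503, -0.024], [-0.279, 0.518, -0.809], [0.419, -0.692, -0.588]] [0.412, 0.191, 1.345]
side [[510.7, 0.0, 311.4], [0.0, 510.7, 199.3], [0.0, 0.0, 1.0]] 0.035716134237968274 [[0.909, -0.417, -0.022], [-0.204, -0.397, -0.895], [0.364, 0.818, -0.445]] [-0.428, 0.192, 1.685]
0.1 [ 0.1495123  -0.60641377  0.2219076 ] [-6.86500437e-04  9.92697921e-01  1.20624808e-01 -1.46179887e-04] 0.9999432617062056
```

View pics/scene0.png

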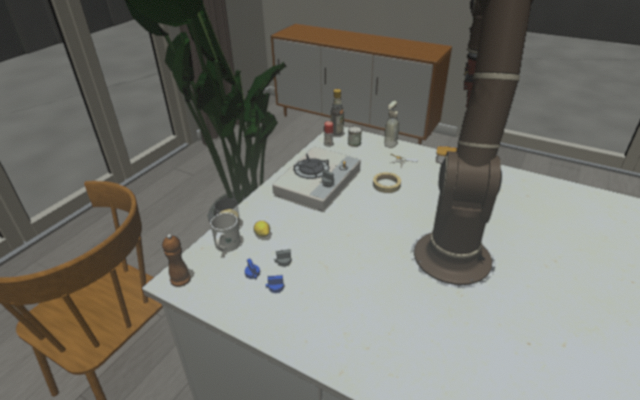

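View pics/side0.png

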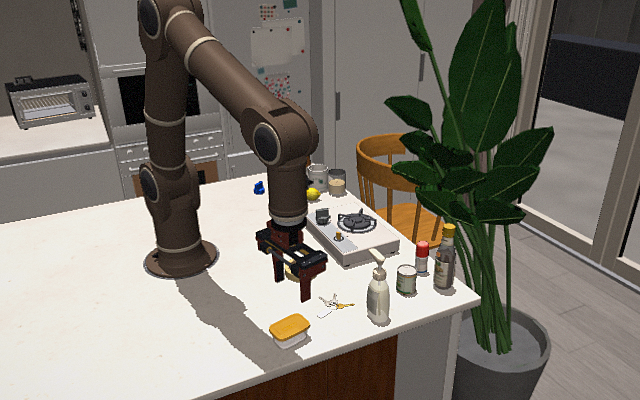

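Scene picture: the grey loose knob is at about (284,257), with blue look-alikes at (252,269) and (276,283). The fitted knob is at (328,180) and the bare spindle at (344,165). In the side view the spindle is at (338,237) and the fitted knob at (322,215).

```bash
cat > h.py <<'E'
from cell import robot
import cv2,numpy as np
from scipy.spatial.transform import Rotation as Ro
def ray(m,uv):
    d=cv2.undistortPoints(np.array([[uv]],float),m["mtx"],np.array([m["k1"],0,0,0,0.]))[0,0]
    R=np.array(m["R"]);t=np.array(m["t"]).ravel()
    return -R.T@t, R.T@np.array([d[0],d[1],1])
def onz(m,uv,z):
    c,d=ray(m,uv); return c+d*(z-c[2])/d[2]
def proj(m,X):
    p,_=cv2.projectPoints(np.array(X,float).reshape(-1,1,3),cv2.Rodrigues(np.array(m["R"]))[0],np.array(m["t"],float).ravel(),m["mtx"],np.array([m["k1"],0,0,0,0.])); return p[:,0]
def tool():
    o=robot.observe();w,x,y,z=o["tool_rot"];return np.array(o["tool_pos"]),Ro.from_quat([x,y,z,w])
E
python3 - <<'E'
from h import *
Z=dict(knob_grip=.031,spindle_tip=.081,fitted_knob_top=.109,lemon_1=.025,tape_1=.02,tin_1=.04,mill_1=.085)
for c in ["scene","side"]:
    m=robot.camera_model(c)
    for n,z in Z.items():
        for d in robot.search_frame(n,c)[:3]:
            uv=np.array(d["point"])*[640,400]; print(c,n,round(d["p"],2),uv.round(1),onz(m,uv,z).round(3)[:2])
p,R=tool();print(p,R.as_matrix().round(3).tolist())
m=robot.camera_model("wrist");print((R.as_matrix().T@(np.array(m["R"]).T@-np.array(m["t"]).ravel()-p)).round(4),(np.array(m["R"])@R.as_matrix()).round(3).tolist(),m["mtx"][0])
im=cv2.imread("pics/scene0.png");cv2.imwrite("pics/crop1.png",cv2.resize(im[220:310,220:340],None,fx=6,fy=6,interpolation=2))
E
```

```text
scene knob_grip 0.71 [282.9 258.1] [0.419 0.278]
scene knob_grip 0.52 [249.3 270.7] [0.475 0.366]
scene knob_grip 0.52 [274.6 285.4] [0.381 0.377]
scene spindle_tip 0.73 [285.  256.3] [0.387 0.31 ]
scene spindle_tip 0.55 [173.9 261.6] [0.645 0.476]
scene fitted_knob_top 0.66 [324.7 178.1] [ 0.457 -0.043]
scene lemon_1 0.47 [261.  229.3] [0.555 0.198]
scene tape_1 0.73 [387.9 184.9] [ 0.299 -0.226]
scene tin_1 0.74 [354.  136.6] [ 0.548 -0.457]
scene mill_1 0.55 [174.9 262.4] [0.637 0.479]
side knob_grip 0.65 [260.8 189.1] [0.391 0.317]
side fitted_knob_top 0.61 [406.9 277. ] [ 0.504 -0.547]
side fitted_knob_top 0.57 [327.7 213.3] [ 0.476 -0.125]
side fitted_knob_top 0.4 [313.7 190. ] [0.511 0.061]
side lemon_1 0.57 [312.1 191.9] [0.57  0.209]
side tape_1 0.64 [288.3 272. ] [ 0.273 -0.262]
side tin_1 0.63 [405.9 278.6] [ 0.556 -0.472]
[ 0.1496298  -0.60682449  0.22266855] [[0.971, 0.239, -0.0], [0.239, -0.971, -0.0], [-0.0, 0.0, -1.0]]
[ 0.0728  0.0008 -0.1627] [[0.0, 1.0, 0.0], [-0.964, 0.0, -0.266], [-0.266, 0.0, 0.964]] [332.51101468   0.         322.93889283]
```

View pics/crop1.png

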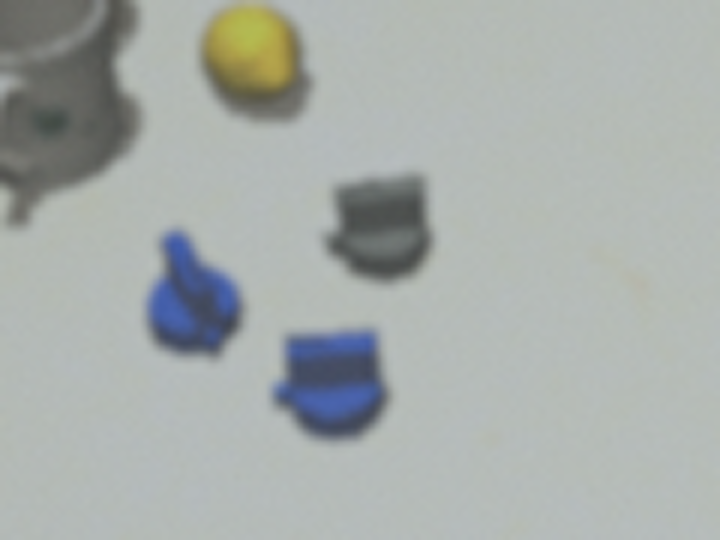

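The grey knob at (284,257) in the scene picture is the one meant: loose, grey, at world (0.42,0.28). The two others are blue look-alikes. I'll go via the cooker to view the spindle from near.

```bash
python3 -m pendant '[1,34,-44,-3,0,0,0.24,1,34,-44,-3,0,0,0.24,1,34,-44,-3,0,0,0.24,1,34,-44,-3,0,0,0.24,1,34,-44,-3,0,0,0.24,1,34,-44,-3,0,0,0.24,1,34,-44,-3,0,0,0.24,1,34,-44,-3,0,0,0.24,1,34,-44,-3,0,0,0.24,1,34,-44,-3,0,0,0.24]'; python3 - <<'E'
from h import *
p,R=tool();print(robot.observe()["time"],R.inv().apply(np.array([.38,-.1,.25])-p)*100,(R.inv()*Ro.from_matrix(np.diag([1,-1,-1]))).as_rotvec())
E
```

```text
time: 1.63
tool_pos: [0.3182, -0.2244, 0.2456]
tool_rot: [0.001, 1.0, 0.001, 0.0]
ft_force: [0.7, 0.6, 0.0]
width: 1.003
gripper_force: 0.0
1.6333 [  6.20346662 -12.43011947  -0.44934711] [ 0.00105323 -0.0007548   0.0016371 ]
```

```bash
python3 -m pendant '[1,6.2,-12.4,0,0,0,0,1,6.2,-12.4,0,0,0,0,1,6.2,-12.4,0,0,0,0,1,6.2,-12.4,0,0,0,0,1,6.2,-12.4,0,0,0,0,1,6.2,-12.4,0,0,0,0,1,6.2,-12.4,0,0,0,0,1,6.2,-12.4,0,0,0,0,1,6.2,-12.4,0,0,0,0,1,6.2,-12.4,0,0,0,0]'; python3 - <<'E'
from h import *
p,R=tool();m=robot.camera_model("wrist");im=robot.get_image("wrist");cv2.imwrite("pics/w1.png",im);np.save("w1.npy",m,allow_pickle=True)
print(robot.observe()["time"],p)
for n,z in dict(spindle_tip=.081,fitted_knob_top=.109).items():
    for d in robot.search_frame(n,"wrist")[:3]:
        uv=np.array(d["point"])*[640,400]; print(n,round(d["p"],2),uv.round(1),onz(m,uv,z).round(4)[:2])
E
```

```text
time: 2.47
tool_pos: [0.3793, -0.103, 0.2451]
tool_rot: [0.0, 1.0, -0.0, -0.0]
ft_force: [-0.6, 0.0, -0.1]
width: 1.001
gripper_force: 0.0
2.5167 [ 0.37926679 -0.10300699  0.24506098]
spindle_tip 0.7 [433.7  92.8] [ 0.4708 -0.2077]
fitted_knob_top 0.68 [305.7  93.1] [ 0.4687 -0.089 ]
```

View pics/w1.png

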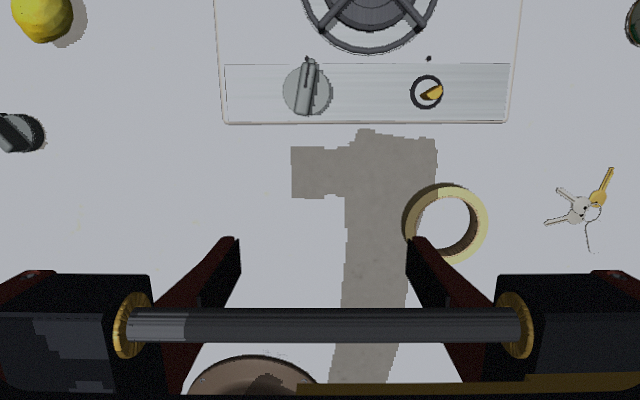

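Wrist view: the fitted knob is at about (308,88), the bare brass spindle at (433,92), and the loose knob at the left edge at (20,130). I'll enlarge the spindle.

```bash
python3 - <<'E'
import cv2
im=cv2.imread("pics/w1.png");cv2.imwrite("pics/w1c.png",cv2.resize(im[67:117,405:461],None,fx=11,fy=11,interpolation=2))
E
```

```text
(no output)
```

View pics/w1c.png

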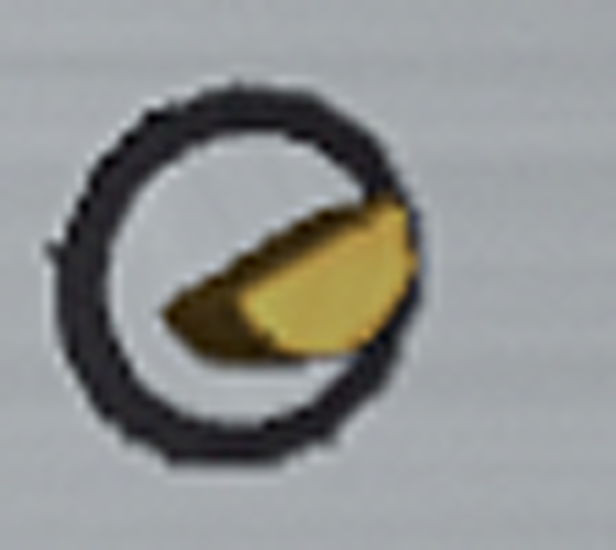

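```bash
cat > fitsp.py <<'E'
from h import *
from scipy.optimize import minimize
def D(x,y,a,z=.081,r=.007,f=.0005):
    th=np.linspace(0,2*np.pi,60);P=np.c_[np.minimum(r*np.cos(th),f),r*np.sin(th)]
    c,s=np.cos(a),np.sin(a);return np.c_[x+c*P[:,0]-s*P[:,1],y+s*P[:,0]+c*P[:,1],np.full(60,z)]
def fit(im,m,x0,box):
    u0,v0,u1,v1=box;S=8
    sub=cv2.resize(im[v0:v1,u0:u1],None,fx=S,fy=S,interpolation=cv2.INTER_LINEAR).astype(float)
    B=((sub[...,2]-sub[...,0]>50)&(sub[...,2]>120)).astype(np.uint8)
    def cost(q):
        p=(proj(m,D(q[0]/1000,q[1]/1000,q[2]/20))-[u0,v0]+.5)*S-.5
        M=np.zeros(B.shape,np.uint8);cv2.fillPoly(M,[np.round(p*16).astype(np.int32)],1,shift=4)
        return 1-(M&B).sum()/max((M|B).sum(),1)
    best=min((minimize(cost,[x0[0]*1000,x0[1]*1000,a*20],method="Nelder-Mead",options=dict(initial_simplex=np.array([[x0[0]*1000,x0[1]*1000,a*20]]*4)+np.r_[np.zeros((1,3)),np.diag([2,2,6])])) for a in np.arange(-3,3.2,.5)),key=lambda r:r.fun)
    return best.x/[1000,1000,20],best.fun,B.sum()/S/S
E
python3 - <<'E'
from fitsp import *
m=np.load("w1.npy",allow_pickle=True).item();im=cv2.imread("pics/w1.png")
print(fit(im,m,(.4708,-.2077),(405,67,461,117)))
print(onz(m,(426.5,94.0),.081)[:2],onz(m,(440.6,84.9),.081)[:2])
E
```

```text
(array([ 0.47320108, -0.20733032,  0.48498399]), np.float64(0.18171543388170286), np.float64(124.40625))
[ 0.46971696 -0.20094133] [ 0.47791283 -0.21354114]
```

```bash
python3 -m pendant '[1,-2,-37,8,0,0,0,1,-2,-37,8,0,0,0,1,-2,-37,8,0,0,0,1,-2,-37,8,0,0,0,1,-2,-37,8,0,0,0,1,-2,-37,8,0,0,0,1,-2,-37,8,0,0,0,1,-2,-37,8,0,0,0,1,-2,-37,8,0,0,0,1,-2,-37,8,0,0,0]'; python3 - <<'E'
from h import *
p,R=tool();m=robot.camera_model("wrist");im=robot.get_image("wrist");cv2.imwrite("pics/w2.png",im);np.save("w2.npy",m,allow_pickle=True)
print(robot.observe()["time"],p,R.as_rotvec())
uv=None
for d in robot.search_frame("knob_grip","wrist")[:3]:
        u=np.array(d["point"])*[640,400]; print(round(d["p"],2),u.round(1),onz(m,u,.031).round(4)[:2])
E
```

```text
time: 3.45
tool_pos: [0.3568, 0.2749, 0.1644]
tool_rot: [-0.002, 1.0, 0.005, -0.001]
ft_force: [0.2, 0.0, 1.0]
width: 1.006
gripper_force: 0.0
3.5 [0.35683188 0.27491781 0.16440456] [-3.13699479e+00 -1.43082230e-02  2.49496771e-03]
0.97 [234.7 150.3] [0.397  0.3535]
0.85 [240.6  45.5] [0.4828 0.3437]
0.73 [341.9 109.2] [0.4329 0.2593]
```

View pics/w2.png

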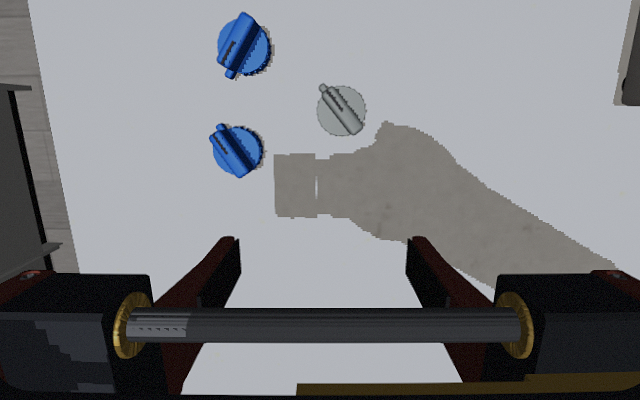

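The wrist view shows the grey knob at (342,109), with its nose up-left at (322,88). The blue ones are at (235,150) and (241,46) and stay alone. I'll enlarge the grey knob with an overlay of the knob model.

```bash
cat > ov.py <<'E'
from h import *
def overlay(im,m,x,y,a,box,S,out):
    u0,v0,u1,v1=box
    c=cv2.resize(im[v0:v1,u0:u1],None,fx=S,fy=S,interpolation=2)
    th=np.linspace(0,2*np.pi,60);ca,sa=np.cos(a),np.sin(a)
    for P,z in [(np.c_[.022*np.cos(th),.022*np.sin(th)],.018),(np.array([[.022,.0065],[-.022,.0065],[-.022,-.0065],[.022,-.0065],[.022,.0065]]),.044),(np.array([[.0,0],[.022,0]]),.044),(np.c_[.022*np.cos(th),.022*np.sin(th)],0.)]:
        W=np.c_[x+ca*P[:,0]-sa*P[:,1],y+sa*P[:,0]+ca*P[:,1],np.full(len(P),z)]
        p=(proj(m,W)-[u0,v0]+.5)*S-.5
        cv2.polylines(c,[np.round(p*8).astype(np.int32)],False,(0,0,255) if z>.02 else (0,200,0),1,cv2.LINE_AA,3)
    cv2.imwrite(out,c)
E
python3 - <<'E'
from ov import *
m=np.load("w2.npy",allow_pickle=True).item();im=cv2.imread("pics/w2.png")
# skirt centre via mask: darker than bench
u0,v0,u1,v1=305,72,380,147
print(onz(m,(341.5,112.5),.018))
x,y,_=onz(m,(341.5,110.5),.018)
overlay(im,m,x,y,.69,(u0,v0,u1,v1),8,"pics/w2c.png");print(x,y)
E
```

```text
[0.43014883 0.25893442 0.018     ]
0.4318820505125974 0.25897518927411384
```

View pics/w2c.png

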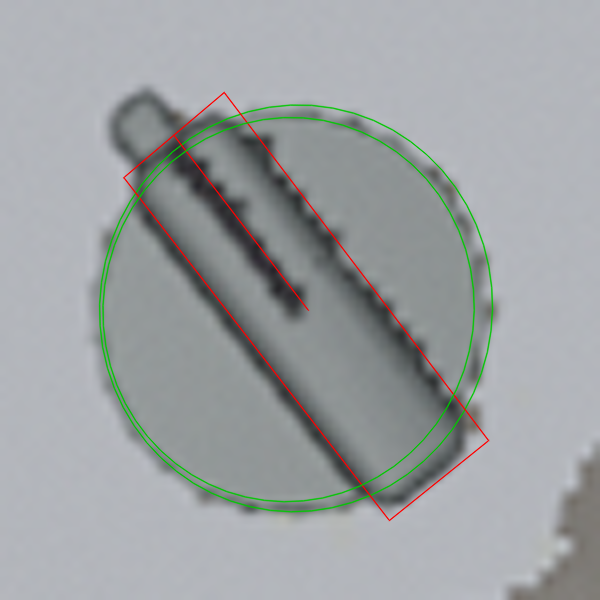

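```bash
cat > go.py <<'E'
import sys
from h import *
x,y,z,a=map(float,sys.argv[1:])
p,R=tool();T=Ro.from_euler('z',a)*Ro.from_matrix(np.diag([1,-1,-1]))
o=robot.observe()
print(round(o["time"],2),p.round(4),"shift cm",(R.inv().apply(np.array([x,y,z])-p)*100).round(2),"turn",(R.inv()*T).as_rotvec().round(3),"w",round(o["width"],3),"F",np.round(o["ft_force"],1),"g",o["gripper_force"],"q",np.round(o["joint_pos"],2))
E
python3 go.py .4315 .2594 .08 .68
```

```text
3.55 [0.3578 0.2696 0.1645] shift cm [7.38 1.07 8.43] turn [-0.001  0.002 -0.674] w 1.0 F [-0.5  0.  -0.4] g 0.0 q [-0.04  0.28 -0.82  2.03  0.25  0.93 -2.56]
```

```bash
python3 -m pendant '[0.5,7.4,1.1,8.4,0,0,-0.67,0.5,7.4,1.1,8.4,0,0,-0.67,0.5,7.4,1.1,8.4,0,0,-0.67,0.5,7.4,1.1,8.4,0,0,-0.67,0.5,7.4,1.1,8.4,0,0,-0.67,0.5,7.4,1.1,8.4,0,0,-0.67,0.5,7.4,1.1,8.4,0,0,-0.67,0.5,7.4,1.1,8.4,0,0,-0.67,0.5,7.4,1.1,8.4,0,0,-0.67,0.5,7.4,1.1,8.4,0,0,-0.67]' 30; python3 go.py .4315 .2594 .022 .68
```

```text
time: 4.38
tool_pos: [0.4333, 0.2562, 0.0814]
tool_rot: [0.0, 0.944, 0.329, 0.0]
ft_force: [0.9, -0.2, 0.6]
width: 0.5
gripper_force: 0.0
4.38 [0.4333 0.2562 0.0814] shift cm [ 0.06 -0.37  5.94] turn [ 0.001 -0.    -0.01 ] w 0.5 F [ 0.9 -0.2  0.6] g 0.0 q [ 0.03  0.53 -0.85  1.99  0.53  0.86 -2.01]
```

```bash
python3 -m pendant '[0.5,0,0,1,0,0,0,0.5,0,0,2,0,0,0,0.5,0,0,3,0,0,0,0.5,0,0,4,0,0,0,0.5,0,0,4,0,0,0,0.5,0,0,4,0,0,0,0.5,0,0,4,0,0,0,0.5,0,0,4,0,0,0,0.5,0,0,4,0,0,0,0.5,0,0,4,0,0,0]'; python3 go.py .4315 .2594 .022 .68
```

```text
time: 5.22
tool_pos: [0.4332, 0.2571, 0.0415]
tool_rot: [0.0, 0.944, 0.33, 0.0]
ft_force: [-0.7, -0.1, 0.1]
width: 0.501
gripper_force: 0.0
5.22 [0.4332 0.2571 0.0415] shift cm [ 0.01 -0.29  1.95] turn [ 0.    -0.001 -0.008] w 0.501 F [-0.7 -0.1  0.1] g 0.0 q [-0.01  0.59 -0.8   2.01  0.6   0.79 -2.07]
```

```bash
python3 -m pendant '[0.5,0,-0.3,0.5,0,0,0,0.5,0,-0.3,1,0,0,0,0.5,0,-0.3,1.5,0,0,0,0.5,0,-0.3,1.9,0,0,0,0.5,0,-0.3,1.9,0,0,0,0.5,0,-0.3,1.9,0,0,0,0,0,-0.3,1.9,0,0,0,0,0,-0.3,1.9,0,0,0,0,0,-0.3,1.9,0,0,0,0,0,-0.3,1.9,0,0,0]' 35; python3 go.py .4315 .2594 .022 .68
```

```text
time: 6.05
tool_pos: [0.4312, 0.2593, 0.0222]
tool_rot: [0.0, 0.944, 0.33, 0.0]
ft_force: [0.4, 0.6, 0.9]
width: 0.235
gripper_force: 0.0
6.05 [0.4312 0.2593 0.0222] shift cm [0.03 0.01 0.02] turn [ 0.    -0.    -0.008] w 0.235 F [0.4 0.6 0.9] g 0.0 q [-0.04  0.62 -0.77  2.03  0.63  0.75 -2.11]
```

Finish closing, then lift.

```bash
python3 -m pendant '[0,0,0,0,0,0,0,0,0,0,0,0,0,0,0,0,0,0,0,0,0,0,0,0,0,0,0,0,0,0,0,-2,0,0,0,0,0,0,-5,0,0,0,0,0,0,-8,0,0,0,0,0,0,-11,0,0,0,0,0,0,-13,0,0,0,0,0,0,-13,0,0,0]' ; python3 go.py .42 -.17 .155 .53
```

```text
time: 6.88
tool_pos: [0.4327, 0.2608, 0.1559]
tool_rot: [-0.0, 0.944, 0.33, 0.003]
ft_force: [1.2, 0.4, -0.4]
width: 0.145
gripper_force: 35.0
6.88 [0.4327 0.2608 0.1559] shift cm [-2.780e+01  3.293e+01 -3.000e-02] turn [ 0.001 -0.006  0.142] w 0.145 F [ 1.2  0.4 -0.4] g 34.99977350234985 q [ 0.1   0.43 -0.93  1.92  0.42  0.99 -1.92]
```

```bash
python3 go.py .404 -.248 .16 .53; python3 -m pendant '[0,-34,38,0,0,0,0.14,0,-34,38,0,0,0,0.14,0,-34,38,0,0,0,0.14,0,-34,38,0,0,0,0.14,0,-34,38,0,0,0,0.14,0,-34,38,0,0,0,0.14,0,-34,38,0,0,0,0.14,0,-34,38,0,0,0,0.14,0,-34,38,0,0,0,0.14,0,-34,38,0,0,0,0.14]' ; python3 go.py .404 -.248 .16 .53
```

```text
6.88 [0.4327 0.2608 0.1559] shift cm [-33.91  38.04  -0.56] turn [ 0.001 -0.006  0.142] w 0.145 F [ 1.2  0.4 -0.4] g 34.99977350234985 q [ 0.1   0.43 -0.93  1.92  0.42  0.99 -1.92]
time: 7.72
tool_pos: [0.4057, -0.1588, 0.1516]
tool_rot: [0.0, 0.965, 0.263, -0.0]
ft_force: [-0.0, 0.9, -0.3]
width: 0.143
gripper_force: 35.0
7.72 [ 0.4057 -0.1588  0.1516] shift cm [-4.67  7.6  -0.84] turn [0.    0.001 0.002] w 0.143 F [-0.   0.9 -0.3] g 35.00122904777527 q [ 0.99  0.28 -0.84  2.07  0.26  0.9  -1.03]
```

```bash
python3 -m pendant '[0,-4.6,7.6,0,0,0,0,0,-4.6,7.6,0,0,0,0,0,-4.6,7.6,0,0,0,0,0,-4.6,7.6,0,0,0,0,0,-4.6,7.6,0,0,0,0,0,-4.6,7.6,0,0,0,0,0,-4.6,7.6,0,0,0,0,0,-4.6,7.6,0,0,0,0,0,-4.6,7.6,0,0,0,0,0,-4.6,7.6,0,0,0,0]' >/dev/null; python3 go.py .4733 -.2074 .16 .53; python3 - <<'E'
from fitsp import *
im=robot.get_image("wrist")
m=robot.camera_model("wrist");im=robot.get_image("wrist");cv2.imwrite("pics/w3.png",im);np.save("w3.npy",m,allow_pickle=True)
u=proj(m,[[.4733,-.2074,.081]])[0];print(u)
b=[int(u[0])-35,int(u[1])-30,int(u[0])+35,int(u[1])+30]
print(fit(im,m,(.4733,-.2074),b))
cv2.imwrite("pics/w3s.png",np.vstack([cv2.resize(im[max(b[1],0):b[3],b[0]:b[2]],(490,420-7*max(-b[1],0)),interpolation=2)]))
E
```

```text
8.55 [ 0.4059 -0.2449  0.1522] shift cm [ 7.71  0.19 -0.78] turn [0.    0.    0.003] w 0.145 F [ 0.4  0.2 -0.8] g 34.99977350234985 q [ 1.09  0.34 -0.78  1.99  0.3   0.93 -0.88]
[324.45163143 105.9380201 ]
(array([ 0.4731226 , -0.20749956,  0.53320743]), np.float64(0.20465804542237664), np.float64(242.859375))
```

View pics/w3.png

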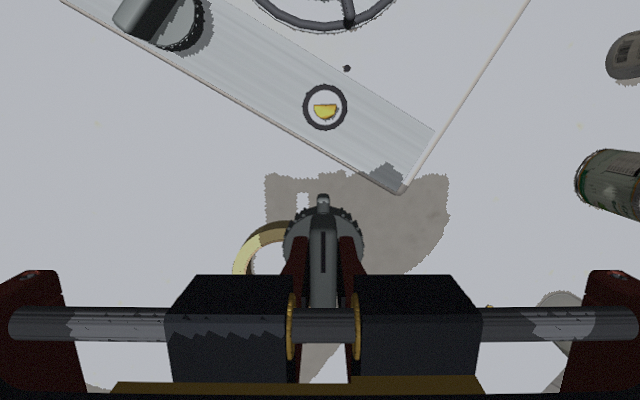

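View pics/w3s.png

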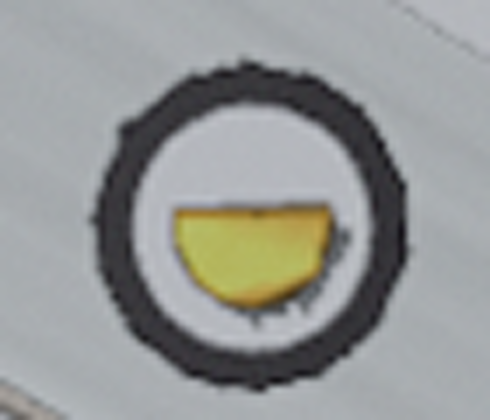

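Wrist view: the knob is in the jaws, pointer straight up the picture with the nose at (323,197). The spindle is at (325,109) with its flat facing up the picture, so the yaws already match.

```bash
python3 - <<'E'
from h import *
m=np.load("w3.npy",allow_pickle=True).item();p,R=tool()
print(p)
for d,z in [(.022,-.022),(0,-.022),(.029,.004),(.029,.01),(.029,.013)]:
    print(d,z,proj(m,R.apply([[d,0,z]])+p))
E
python3 go.py .4732 -.2075 .125 .53
```

```text
[ 0.40584905 -0.24524805  0.152163  ]
0.022 -0.022 [[321.57213825 230.04354801]]
0 -0.022 [[321.59467852 274.48689046]]
0.029 0.004 [[321.76061026 200.26827656]]
0.029 0.01 [[321.79797424 197.43081667]]
0.029 0.013 [[321.81576243 196.08009259]]
8.65 [ 0.4058 -0.2452  0.1522] shift cm [7.72 0.17 2.72] turn [0.    0.    0.002] w 0.148 F [-0.1  0.2 -0.3] g 34.99981462955475 q [ 1.09  0.34 -0.78  1.99  0.3   0.93 -0.88]
```

```bash
python3 -m pendant '[0,3,0.1,0,0,0,0,0,6,0.1,0,0,0,0,0,7.7,0.1,0,0,0,0,0,7.7,0.1,0,0,0,0,0,7.7,0.1,1,0,0,0,0,7.7,0.1,2,0,0,0,0,7.7,0.1,3,0,0,0,0,7.7,0.1,4,0,0,0,0,7.7,0.1,4.3,0,0,0,0,7.7,0.1,4.3,0,0,0]' 45; python3 go.py .4730 -.2070 .0800 .53; python3 go.py .4730 -.2070 .0800 .53
```

```text
time: 9.48
tool_pos: [0.4714, -0.2074, 0.1077]
tool_rot: [-0.001, 0.965, 0.262, -0.001]
ft_force: [-1.0, -0.6, -0.0]
width: 0.144
gripper_force: 45.0
9.48 [ 0.4714 -0.2074  0.1077] shift cm [0.16 0.05 2.77] turn [-0.002  0.001  0.001] w 0.144 F [-1.  -0.6 -0. ] g 44.99984264373779 q [ 0.9   0.47 -0.74  1.94  0.4   0.88 -1.09]
9.48 [ 0.4714 -0.2074  0.1077] shift cm [0.16 0.05 2.77] turn [-0.002  0.001  0.001] w 0.144 F [-1.  -0.6 -0. ] g 44.99984264373779 q [ 0.9   0.47 -0.74  1.94  0.4   0.88 -1.09]
```

```bash
python3 -m pendant '[0,0.1,0,0,0,0,0,0,0.1,0,0,0,0,0,0,0.1,0,0.3,0,0,0,0,0.1,0,0.6,0,0,0,0,0.1,0,0.8,0,0,0,0,0.1,0,1.0,0,0,0,0,0.1,0,1.2,0,0,0,0,0.1,0,1.2,0,0,0,0,0.1,0,1.2,0,0,0,0,0.1,0,1.2,0,0,0]'; python3 go.py .4725 -.2069 .0800 .53
```

```text
time: 10.32
tool_pos: [0.4731, -0.2069, 0.0969]
tool_rot: [-0.0, 0.965, 0.263, -0.0]
ft_force: [-1.5, -0.2, -0.8]
width: 0.145
gripper_force: 45.0
10.32 [ 0.4731 -0.2069  0.0969] shift cm [-0.05 -0.03  1.69] turn [-0.     0.001  0.002] w 0.145 F [-1.5 -0.2 -0.8] g 44.99963879585266 q [ 0.89  0.48 -0.73  1.95  0.42  0.86 -1.1 ]
```

It has entered 6 mm without force. I'll push on down.

```bash
python3 -m pendant '[0,0,0,0.3,0,0,0,0,0,0,0.6,0,0,0,0,0,0,0.9,0,0,0,0,0,0,1.2,0,0,0,0,0,0,1.4,0,0,0,0,0,0,1.6,0,0,0,0,0,0,1.7,0,0,0,0,0,0,1.7,0,0,0,0,0,0,1.7,0,0,0,0,0,0,1.7,0,0,0]' 50; python3 go.py .4725 -.2069 .0800 .53
```

```text
time: 11.15
tool_pos: [0.4733, -0.2071, 0.081]
tool_rot: [0.001, 0.965, 0.263, -0.0]
ft_force: [-7.9, -0.6, 16.1]
width: 0.148
gripper_force: 50.0
11.15 [ 0.4733 -0.2071  0.081 ] shift cm [-0.06 -0.06  0.1 ] turn [0.001 0.001 0.002] w 0.148 F [-7.9 -0.6 16.1] g 50.00580668449402 q [ 0.87  0.51 -0.71  1.96  0.44  0.83 -1.12]
```

```bash
python3 -m pendant '[0,-0.05,-0.03,0.05,0,0,0,0,-0.05,-0.03,0.1,0,0,0,0,-0.05,-0.03,0.1,0,0,0,0,-0.05,-0.03,0.1,0,0,0,0,-0.05,-0.03,0.1,0,0,0,0,-0.05,-0.03,0.1,0,0,0,0,-0.05,-0.03,0.1,0,0,0,0,-0.05,-0.03,0.1,0,0,0,0,-0.05,-0.03,0.1,0,0,0,0,-0.05,-0.03,0.1,0,0,0]'; python3 go.py .4725 -.2069 .0800 .53
python3 - <<'E'
from h import *
im=robot.get_image("wrist");side=robot.get_image("side")
m=robot.camera_model("side");u=proj(m,[[.473,-.207,.08]])[0].astype(int);print(u)
a=cv2.resize(side[u[1]-40:u[1]+40,u[0]-50:u[0]+50],(400,320),interpolation=2)
b=cv2.resize(im[160:300,235:410],(400,320),interpolation=2)
cv2.imwrite("pics/fin.png",np.hstack([a,b]))
p,R=tool();m=robot.camera_model("wrist");print([proj(m,R.apply([[d,0,z]])+p)[0].round(1) for d,z in [(.022,-.022),(0,-.022),(.029,.01)]])
E
```

```text
time: 11.98
tool_pos: [0.4733, -0.2071, 0.0809]
tool_rot: [0.001, 0.965, 0.263, -0.0]
ft_force: [-8.6, -0.3, 23.1]
width: 0.143
gripper_force: 50.0
11.98 [ 0.4733 -0.2071  0.0809] shift cm [-0.06 -0.06  0.09] turn [0.002 0.001 0.002] w 0.143 F [-8.6 -0.3 23.1] g 50.011401772499084 q [ 0.87  0.51 -0.71  1.96  0.45  0.83 -1.12]
[338 232]
[array([321.3, 229.8]), array([321.4, 274.2]), array([321.6, 197.2])]
```

View pics/fin.png

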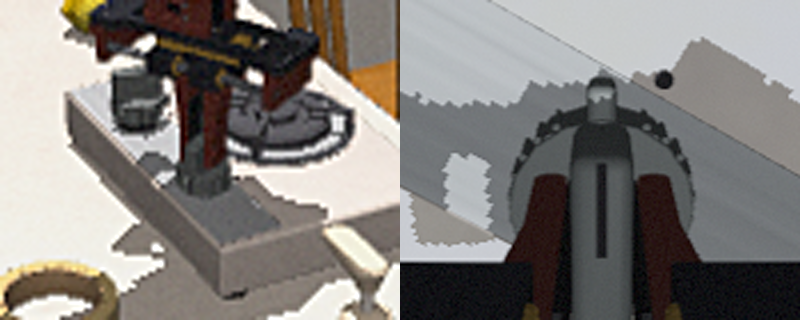

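The side crop shows the knob low on the strip. The wrist crop shows the pointer line unmoved in the jaws (rows 230–273). Height stayed at 0.081 m while the force rose from 16 to 23 N, so the spindle is at its stop.

```bash
python3 -c "
from cell import robot
print(robot.sign_off())"
```

```text
the job is handed in; nothing more can be done
None
```

The grey knob is on the bare spindle flat to flat, pressed to the stop as far as height and force show, and was still gripped at about 50 N when I handed the job in after about 12 s; sign-off returned no verdict.

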